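Seat the taper arbor in the bench socket and tap it home

ROBOT

A 7-joint arm with a two-finger parallel gripper is mounted at the origin on the work surface. World frame = base frame: x ahead of the robot, y to its left, z up, the work surface at z = 0. Lengths are in m, angles in rad, forces in N, time in s.
With the tool pointing down it reaches from about 0.35 to 0.9 m from the base axis. Payload 8.1 kg.
Tool frame: the origin (TCP) lies between the finger pads; the fingertips stand 17 mm ahead of it and the grasp point (between the pads) lies 2 mm behind it; z points along the fingers, y is the direction in which the jaws open and shut (so a half turn about z gives the same grasp; the last joint's range is limited). The gripper opens to 92 mm and grips with 3 to 60 N. Pads are 19 mm wide; open, the fingers measure 130 mm over their backs; the gripper's body (75 mm by 190 mm) begins 47 mm behind the grasp point.
Start: joints at [-1.23, 0.434, 0.025, 1.573, -0.012, 1.134, -0.075], TCP at [0.268, 0.564, 0.244] pointing down, gripper open.
Joint ranges: [-2.62, 2.62], [-0.44, 2.09], [-1.27, 1.32], [0.08, 2.57], [-1.32, 4.46], [0.12, 2], [-2.74, 2.74]. Speed limits (rad/s): [2.22, 2.22, 3.01, 3.01, 3.14, 3.14, 3.14].

INTERFACE

Orientations are given as a rotation vector (axis times angle).
In Python, from cell import arm gives the robot as it stands. The module is installed in compiled form; this text tells all that it offers.
- The arm moves only by the shell command python3 -m crank 'ROWS' [FORCE]. ROWS is JSON, a list of rows, each a list of 5 numbers: the opening, from 0 (shut) to 1 (fully open), then the shift along the world's x, y, z normalised to -1 to 1, where 1 is 40 cm, then the turn about the world's z normalised to -1 to 1, where 1 is 60 degrees. In form: [[fingers, tx, ty, tz, twist], ...]. A call has exactly 8 rows; each row shifts and turns the commanded pose from where the row before left it; what a row does not reach is not made up. A row lasts 1/12 s, in which the tool goes at most 41.7 mm and 7.16 degrees, less where a joint would pass 70% of its speed; a pose out of reach is approached as far as the arm can. A call with a number of a shift or a turn outside -1 to 1 is refused whole. A call with a gripper value outside its range is refused whole. The fingers move at their own pace and stop on an object; FORCE is the grip in N (left out, the last holds). Time passes only in rows, so rows that do not move let the fingers close, or fill a call up. It gives the time, the measured TCP pose, the force and the opening at its end, in the units of the state.
- arm.observe(): the state, without advancing time (a new reading comes with each control period).
- arm.get_image(name): name is "scene" or "top"; returns the picture (420x560x3 uint8, red, green, blue); there is no depth.
- arm.get_calibration(name): a dict with "intrinsics" (3x3 intrinsics, pixels), "extrinsics" (4x4, takes a point from camera to world coordinates). Camera axes: x right, y down, z forward; pixel columns grow to the right and rows downward; lengths in m; the calibration is good to about 2 mm. A picture is of the moment at which its call begins. get_calibration takes no time and is no camera call.
- arm.sign_off(): hands the job in, once; it reports no verdict.
The state is a dict: "clock": time; "joints": joint angles; "dq": joint speeds; "joint_efforts": joint torques, N m; "position": TCP position; "ee_rot": TCP orientation; "force": force on the tool from outside, world axes, zero at the start; "ft_torque": the same for the moment, N m; "width": opening from 0.0 (shut) to 1.0 (fully open).
Only numpy, scipy, OpenCV 4.12 (cv2) and the standard library are available. Lean on these libraries where they do the work, as an engineer would, in place of code of your own. Each camera call takes 0.05 s, during which the arm holds its last target.

TASK

Take the arbor with the plain round head out of the tool rack, set its tapered shank upright in the steel taper socket on the bench and let go of it. Then drive it fully home with the mallet, not by pushing with the gripper: give it at least two separate taps on its top, lifting the mallet clear in between, until the collar sits down on the rim of the socket. Finally stand the mallet on its head again in the middle of its rubber mat, and leave the other tools, bottles and boxes where they are.

Things in the scene. Friction and masses are not known exactly. Their poses are not given: they have to be found in the camera images.
- arbor: The arbor to fit: bare steel, 123 mm tall, 0.32 to 0.59 kg, round about its z axis (up). Origin at the centre of the shank's flat lower tip. Shank 60 mm long, tapering from 28 mm diameter at the collar to 18 mm at the tip; collar 44 mm diameter at z 60 to 68 mm; plain round head 32 mm diameter at z 68 to 123 mm. Starts upright in a rack hole, collar on the plate: lift 65 mm to clear it.
- arbor_shoulder (a point): Centre of the underside of the arbor's collar, 60 mm above the tip, axes as the arbor. 12 mm above the socket's rim when the arbor has been let down loosely, at the rim when home.
- arbor_top (a point): Centre of the arbor's flat top, 123 mm above the tip.
- socket: Fixed taper socket: square steel flange 110 x 110 x 12 mm on the bench, round grey housing 68 mm in diameter, rim 80 mm above the bench. Origin at the centre of the underside, z up. The upright bore is 29 mm wide at the rim and narrows like the shank. Let down without force, the arbor rests with its tip 32 mm above the bench (collar 12 mm above the rim), with about 1.5 mm of play to each side.
- socket_mouth (a point): Centre of the socket's rim, on the bore's axis, 80 mm above the bench, z up. The arbor is home when its collar rests on the rim (tip 20 mm, top 143 mm above the bench).
- drive (a joint): How far the shank has been driven into the taper, in m: 0 at the start, about 0.012 when the arbor is home. It moves only under a push of about 14 N down on the arbor, and stays where it is left without springing back.
- rack: Fixed plywood tool rack: a plate 90 mm (its x) by 230 mm (its y), 14 mm thick, its top 85 mm above the bench, on two end boards. Three 32 mm holes in a row along its y, at -75, 0 and +75 mm. Origin on the bench under the middle hole. Each hole holds a tool, in any order.
- hex_tool: Another steel tool in the rack, to be left there: six-sided head 32 mm across flats and 40 mm tall above a 44 mm collar, straight shank. Origin at the tip of its shank; its top 108 mm above that.
- tee_tool: Another steel tool in the rack, to be left there: thin stem with a crossbar 84 mm long and 12 mm thick along its x, straight shank, 44 mm collar. Origin at the tip of its shank; its top 114 mm above that.
- mallet: Short mallet, 0.45 kg, standing on its head on the mat. Origin at the centre of the lower face, z up. Head: wooden block 42 x 42 mm, 90 mm tall, its ends capped in hard black plastic 12 mm thick. Round handle, 22 mm thick, sticks out level along +x at z 45 mm, its end at x 145 mm. Centre of mass within 20 mm of the head's axis. The head can be gripped from above across its y sides.
- mat: Black rubber mat 120 x 120 mm, 4 mm thick, fixed to the bench, on which the mallet stands at the start and at the end. Origin at the centre of the underside.
- spray: Bystander: white bottle with a red cap, standing near the far long side of the rack, 52 mm in diameter, 150 mm tall. Origin under its centre.
- oil: Bystander: grey bottle with a black cap, standing near the socket, 46 mm in diameter, 130 mm tall. Origin under its centre.
- carton: Bystander: cardboard box 55 (x) x 90 (y) x 70 mm tall near the mat. Origin under its centre.
- jar: Bystander: amber jar with a steel cap, 66 mm in diameter, 75 mm tall, at the far left. Origin under its centre.
- driver: Bystander: screwdriver with a red handle, 190 mm long along its x, lying near the robot. Origin under its middle.
- pedal: Bystander: black bicycle pedal with a steel axle, lying flat at the far right, 70 (x) x 80 (y) x 26 mm, axle to +y, 105 mm over all. Origin under its centre.
There are look-alikes about, which are no part of the job. There is more than one size of the mat; the job needs the larger. What is shaped like the arbor but pink is not meant.

How it is judged:
On the way, in this order (a step that is already met when the one before it is completed fails the run):
1. the arbor stands loosely in the socket (collar 5 to 16 mm above the rim, within 4 mm of its axis), let go (z of arbor_shoulder in the frame of socket_mouth between 0.005 and 0.016 m and horizontal distance between arbor and socket_mouth below 0.004 m and contact force between the fingers and arbor below 0.2 N and angle between arbor's own z axis and vertical below 0.08 rad), for 0.2 s.
2. the mallet strikes the arbor, which the fingers do not hold (contact force between mallet and arbor above 2 N and contact force between the fingers and arbor below 0.2 N).
3. the mallet is lifted at least 4 mm clear of the arbor's top (z of mallet in the frame of arbor_top above 0.004 m), for 0.05 s.
4. a further tap of the mallet finds the arbor home (collar less than 3 mm above the rim) (all of step 2 and z of arbor_shoulder in the frame of socket_mouth below 0.003 m).
At the end, for the whole second after the job is handed in: The arbor stands upright (within 0.05 rad) in the socket, its collar less than 3 mm above the rim and its axis within 4 mm of the bore's; the mallet stands upright on its head on the mat, within 35 mm of the mat's centre; both are at rest (z of arbor_shoulder in the frame of socket_mouth below 0.003 m and horizontal distance between arbor and socket_mouth below 0.004 m and angle between arbor's own z axis and vertical below 0.05 rad and horizontal distance between mallet and mat below 0.035 m and height (world z) of mallet below 0.012 m and angle between mallet's own z axis and vertical below 0.1 rad and linear speed of each of mallet, arbor below 0.02 m/s); the robot touches nothing.
It fails at once if the gripper or arm touches the arbor once it has been driven more than 7 mm (it is to be driven with the mallet) (value of joint drive above 0.007 m and contact force between any of the fingers, the arm and arbor above 0.5 N).
It fails at once if another tool, bottle or box is moved more than 30 mm or knocked over (distance of any of hex_tool, tee_tool, spray, oil, carton, jar, driver, pedal from where it was at the start of the episode above 0.03 m or angle between any of hex_tool, tee_tool, spray, oil, carton, jar's own z axis and vertical above 0.5 rad).
It also fails if it takes over 72 s, if anything falls off the work surface, if the arm or the gripper's body presses on something with over 40 N, if the wrist force passes 120 N, or if a joint passes its speed limit or range.

## Working session

There is one attempt and no reset: what is moved stays moved. The work goes in short steps, Python scripts to look and compute and a shell command to move; the robot and the scene stay as the last step left them, time stands still between calls to the robot, and variables do not carry over. Pictures are saved under pics/ and viewed, and the job is handed in when it is done.

```bash
mkdir -p pics; ls
cat > h.py <<'E'
import numpy as np, cv2
from cell import arm
def snap(name,fn):
    im=arm.get_image(name); cv2.imwrite('pics/'+fn,im[:,:,::-1]); return im
def proj(name,P):
    c=arm.get_calibration(name);K=np.array(c['intrinsics']);T=np.linalg.inv(np.array(c['extrinsics']))
    p=T[:3,:3]@np.array(P,float)+T[:3,3];q=K@p;return q[:2]/q[2]
def ray(name,u,v,z):
    c=arm.get_calibration(name);K=np.array(c['intrinsics']);T=np.array(c['extrinsics'])
    d=T[:3,:3]@np.linalg.inv(K)@np.array([u,v,1.]);o=T[:3,3];return o+d*(z-o[2])/d[2]
E
python3 - <<'E'
from h import *
for n in('scene','top'):
    snap(n,n+'0.png');c=arm.get_calibration(n);print(np.round(c['intrinsics'],1).tolist(),np.round(c['extrinsics'],3).tolist())
s=arm.observe();print({k:np.round(v,3).tolist() for k,v in s.items()})
E
```

```text
pics
[[414.5, 0.0, 282.8], [0.0, 414.5, 208.3], [0.0, 0.0, 1.0]] [[-0.628, 0.638, -0.445, 1.019], [0.778, 0.524, -0.347, 0.338], [0.012, -0.564, -0.826, 0.937], [0.0, 0.0, 0.0, 1.0]]
[[442.5, 0.0, 278.2], [0.0, 442.5, 217.2], [0.0, 0.0, 1.0]] [[0.013, -0.992, 0.128, 0.397], [-1.0, -0.013, -0.004, -0.013], [0.006, -0.128, -0.992, 1.441], [0.0, 0.0, 0.0, 1.0]]
{'clock': 0.1, 'joints': [-1.23, 0.435, 0.025, 1.574, -0.012, 1.134, -0.075], 'dq': [-0.001, -0.002, 0.0, -0.001, 0.002, -0.001, -0.001], 'joint_efforts': [0.003, -66.913, 0.988, -31.514, -0.061, 0.037, 0.0], 'position': [0.268, 0.564, 0.243], 'ee_rot': [-0.692, -3.064, 0.002], 'force': [-0.003, 0.214, -0.994], 'ft_torque': [-0.001, -0.008, -0.041], 'width': 1.0}
```

View pics/scene0.png

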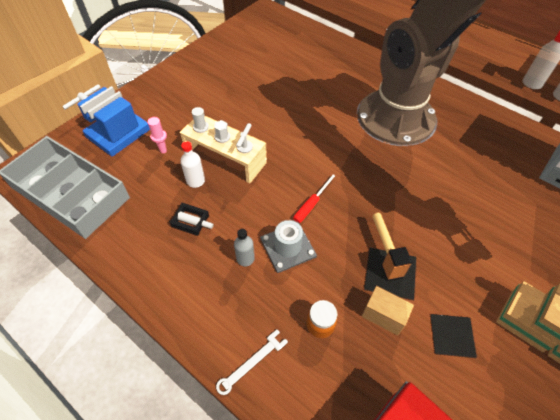

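View pics/top0.png

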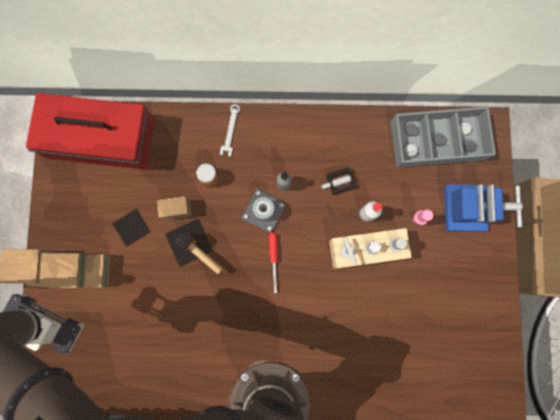

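The scene view shows the rack with tools at about (199,119), (221,130) and the tee at (244,138). The pink look-alike is at (157,133), the socket at (289,235), the mallet and large mat at (392,268), and the small mat at (454,335). Candidates for the arbor are the left and middle heads in the rack and the pink one. I'll crop close to choose.

Run:
```python
import cv2,numpy as np
a=cv2.imread('pics/scene0.png');b=cv2.imread('pics/top0.png')
def c(im,x,y,w,h,W,H):return cv2.resize(im[y:y+h,x:x+w],(W,H),interpolation=cv2.INTER_CUBIC)
A=c(a,140,90,140,100,784,560);cv2.imwrite('pics/c1.png',A)
B=np.vstack([np.hstack([c(b,325,220,100,60,400,240),c(b,230,180,100,60,400,240)]),np.hstack([c(b,110,180,100,60,400,240),c(b,180,195,100,60,400,240)])]);cv2.imwrite('pics/c2.png',B)
cv2.imwrite('pics/c3.png',np.hstack([c(a,345,200,100,100,400,400),c(a,240,200,100,100,400,400)]))
```

```text
(no output)
```

View pics/c1.png

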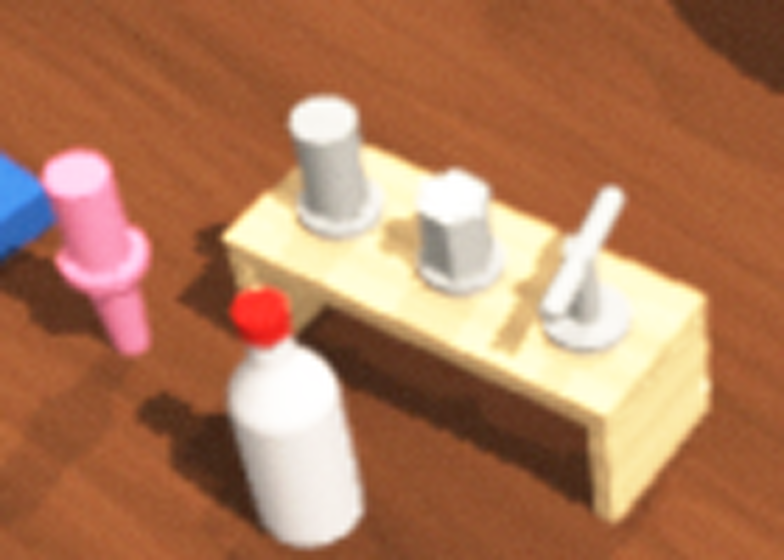

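View pics/c2.png

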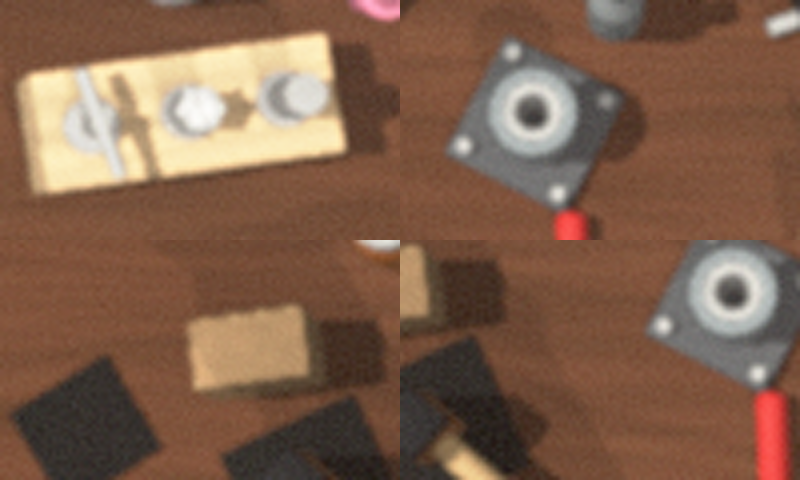

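View pics/c3.png

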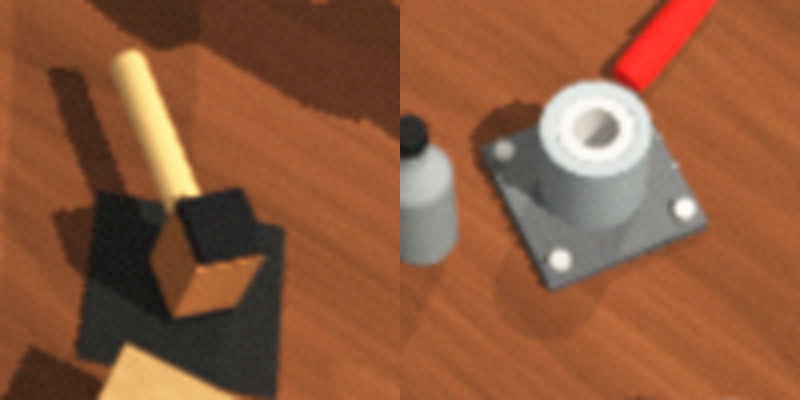

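The arbor is the left head in the scene view, (198,111), bare steel and round. In the top view it is at (401,244). The middle one has a hexagonal top and the pink one is excluded. Next I'll measure.

```bash
cat >> h.py <<'E'
def tri(p,q):
    A=[]
    for n,u in(('scene',p),('top',q)):
        c=arm.get_calibration(n);K=np.array(c['intrinsics']);T=np.array(c['extrinsics'])
        d=T[:3,:3]@np.linalg.inv(K)@np.array([u[0],u[1],1.]);A.append((T[:3,3],d/np.linalg.norm(d)))
    M=sum(np.eye(3)-np.outer(d,d) for o,d in A);b=sum((np.eye(3)-np.outer(d,d))@o for o,d in A)
    x=np.linalg.solve(M,b);return x,[np.linalg.norm(np.cross(x-o,d)) for o,d in A]
def blobs(im,mask,box,amin=20):
    x,y,w,h=box;m=np.zeros(mask.shape,np.uint8);m[y:y+h,x:x+w]=mask[y:y+h,x:x+w]
    n,l,s,c=cv2.connectedComponentsWithStats(m);return [(s[i].tolist(),c[i].round(2).tolist(),l==i) for i in range(1,n) if s[i][4]>=amin]
E
python3 - <<'E'
from h import *
S=cv2.imread('pics/scene0.png');T=cv2.imread('pics/top0.png')
for nm,im in(('scene',S),('top',T)):
    h=cv2.cvtColor(im,cv2.COLOR_BGR2HSV); g=im.max(2).astype(int)
    dark=((g<110)).astype(np.uint8)
    # white/steel: low saturation, bright
    st=((h[...,1]<50)&(h[...,2]>150)).astype(np.uint8)
    boxes={'scene':dict(rack=(180,95,90,70),sock=(265,210,45,45)),'top':dict(rack=(325,220,100,60),sock=(240,185,50,50))}[nm]
    for k,b in boxes.items():
        for s,c,_ in blobs(im,st,b):print(nm,k,s,c)
    wood=((h[...,0]>15)&(h[...,0]<30)&(h[...,1]>60)&(h[...,2]>150)).astype(np.uint8)
    for s,c,_ in blobs(im,wood,{'scene':(330,190,120,100),'top':(160,200,90,90)}[nm]):print(nm,'handle',s,c)
    blk=((g<60)).astype(np.uint8)
    for s,c,_ in blobs(im,blk,{'scene':(345,210,140,170),'top':(100,200,130,80)}[nm],60):print(nm,'blk',s,c)
P=dict(arb=((197.5,110.7),(401.3,243.4)),sock=((288.7,231.9),(262.7,207.6)))
for k,(p,q) in P.items():
    print(k,tri(p,q)); z=dict(arb=.148,sock=.08)[k]; print(ray('scene',*p,z),ray('top',*q,z))
E
```

```text
scene rack [192, 108, 45, 35, 625] [212.04, 125.97]
scene rack [237, 124, 26, 33, 380] [247.73, 142.46]
scene rack [182, 126, 10, 10, 55] [186.73, 130.78]
scene rack [198, 137, 14, 8, 61] [204.69, 140.43]
scene rack [221, 147, 16, 10, 54] [228.56, 151.85]
scene rack [181, 151, 20, 14, 222] [190.57, 158.63]
scene rack [241, 156, 10, 7, 43] [245.35, 159.14]
scene sock [275, 221, 30, 34, 636] [290.07, 235.05]
scene handle [373, 213, 22, 39, 328] [383.26, 231.51]
scene blk [364, 247, 51, 52, 1583] [389.88, 271.99]
scene blk [431, 315, 45, 42, 1507] [452.54, 335.5]
top rack [341, 237, 15, 28, 220] [347.98, 250.83]
top rack [389, 238, 18, 14, 192] [397.43, 243.97]
top rack [365, 241, 17, 14, 181] [372.52, 247.47]
top sock [252, 197, 22, 22, 306] [262.66, 207.65]
top handle [160, 200, 27, 17, 220] [171.99, 207.54]
top handle [192, 247, 29, 26, 224] [205.68, 259.7]
top blk [114, 210, 35, 35, 638] [130.99, 227.3]
top blk [167, 220, 46, 45, 892] [189.28, 240.57]
arb (array([ 0.49107692, -0.37871878,  0.146984  ]), [np.float64(0.001039383134856757), np.float64(0.0010393831348566125)])
[ 0.49128885 -0.37678761  0.148     ] [ 0.49166734 -0.37927611  0.148     ]
sock (array([0.60227392, 0.03136241, 0.07835891]), [np.float64(0.0009107437307575), np.float64(0.0009107437307574372)])
[0.60262128 0.03274087 0.08      ] [0.60250602 0.03053508 0.08      ]
```

Run:
```python
from h import *
S=cv2.imread('pics/scene0.png');T=cv2.imread('pics/top0.png')
def mat(nm,im,box):
    g=im.max(2); m=(g<60).astype(np.uint8)
    b=max(blobs(im,m,box,60),key=lambda t:t[0][4])[2].astype(np.uint8)
    c=max(cv2.findContours(b,cv2.RETR_EXTERNAL,cv2.CHAIN_APPROX_NONE)[0],key=cv2.contourArea)[:,0]
    return c
for nm,im,box in(('scene',S,(345,210,140,170)),('top',T,(155,210,70,65))):
    c=mat(nm,im,box); w=np.array([ray(nm,*p,.004)[:2] for p in c])
    r=cv2.minAreaRect((w*1000).astype(np.float32));print(nm,'mat rect',r)
    h=cv2.cvtColor(im,cv2.COLOR_BGR2HSV)
    wood=((h[...,0]>12)&(h[...,0]<30)&(h[...,1]>60)&(h[...,2]>140)).astype(np.uint8)
    box={'scene':(365,205,35,50),'top':(190,240,40,40)}[nm]
    b=max(blobs(im,wood,box),key=lambda t:t[0][4]);ys,xs=np.nonzero(b[2])
    w=np.array([ray(nm,x,y,.055)[:2] for x,y in zip(xs,ys)])
    mu=w.mean(0);d=np.linalg.svd(w-mu)[2][0];t=(w-mu)@d;print(nm,'handle',mu,d,np.degrees(np.arctan2(d[1],d[0])),t.min(),t.max(),w[t.argmin()],w[t.argmax()])
for k,p,z in(('spray',(373,208),.15),('oil',(284.5,176),.13),('carton',(173,207),.07),('tee',(348,250.8),.139),('hex',(374,246.5),.133),('arb',(401.3,243.4),.148),('jar',(205.5,173),.075),('driver',(274,249),.015)):print(k,ray('top',*p,z))
A=np.hstack([cv2.resize(T[200:300,150:250],(400,400),interpolation=3),cv2.resize(S[200:300,345:445],(400,400),interpolation=3)])
A=cv2.convertScaleAbs(A,alpha=2.2,beta=10)
cv2.imwrite('pics/c4.png',A)
```

```text
scene mat rect ((489.0870361328125, 267.1747131347656), (135.241455078125, 118.16437530517578), 26.146825790405273)
scene handle [0.43914833 0.2039129 ] [0.63830701 0.7697819 ] 50.334307289495804 -0.05757025632932715 0.05590778324142739 [0.40153581 0.16031364] [0.48195662 0.24104413]
top mat rect ((497.3140563964844, 268.6739501953125), (118.31733703613281, 116.4269790649414), 26.125608444213867)
top handle [0.43919975 0.20578135] [-0.64046482 -0.76798751] -129.8264883744699 -0.0573921441804344 0.056421433135176224 [0.47558336 0.25016973] [0.40530984 0.16057731]
spray [ 0.59510807 -0.29741606  0.15      ]
oil [ 0.69246278 -0.03531455  0.13      ]
carton [0.6021424 0.3115378 0.07     ]
tee [ 0.46850266 -0.22433157  0.139     ]
hex [ 0.48253454 -0.30240821  0.133     ]
arb [ 0.49166734 -0.37927611  0.148     ]
jar [0.71106602 0.21276236 0.075     ]
driver [ 0.47805183 -0.00608106  0.015     ]
```

View pics/c4.png

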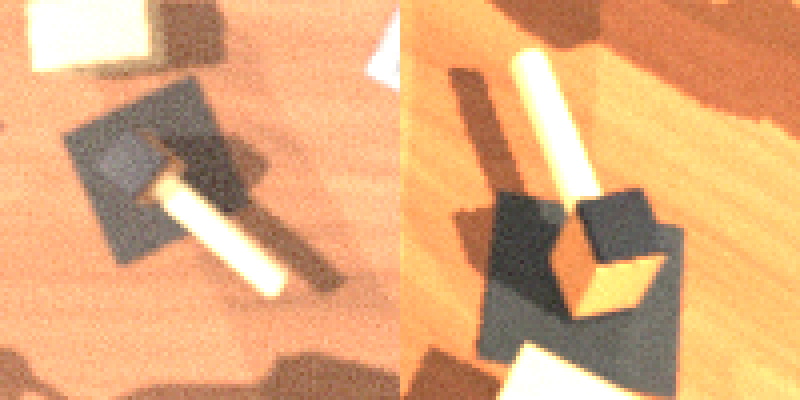

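Mat centre ≈ (0.497, 0.268), mallet handle yaw ≈ -130°, socket (0.6026, 0.0316), arbor (0.4915, -0.378). Next I'll traverse to the rack and turn the jaws across the rack row.

```bash
python3 - <<'E'
from h import *
p=(399.3,255.8);q=(182.8,241.1);print(tri(p,q),ray('scene',*p,.094),ray('top',*q,.094))
E
python3 -m crank '[[0.65,0.06,-0.08,0,-0.11],[0.65,0.06,-0.08,0,-0.11],[0.65,0.06,-0.08,0,-0.11],[0.65,0.06,-0.08,0,-0.11],[0.65,0.06,-0.08,0,-0.11],[0.65,0.06,-0.08,0,-0.11],[0.65,0.06,-0.08,0,-0.11],[0.65,0.06,-0.08,0,-0.11]]' 40
```

```text
(array([0.49444013, 0.27308419, 0.08719898]), [np.float64(0.00011138423320636087), np.float64(0.00011138423320644161)]) [0.49858596 0.27370566 0.094     ] [0.49399004 0.27154423 0.094     ]
clock: 0.77
position: [0.461, 0.3066, 0.2436]
ee_rot: [-1.989, -2.432, 0.0]
force: [0.2, 1.3, 0.8]
width: 0.65
```

```bash
python3 -m crank '[[0.65,0.005,-0.1,0,-0.055],[0.65,0.005,-0.1,0,0],[0.65,0.005,-0.1,0,0],[0.65,0.005,-0.1,0,0],[0.65,0.005,-0.1,0,0],[0.65,0.005,-0.1,0,0],[0.65,0.005,-0.1,0,0],[0.65,0.005,-0.1,0,0]]'
python3 -m crank '[[0.65,0.005,-0.1,0,0],[0.65,0.005,-0.1,0,0],[0.65,0.005,-0.1,0,0],[0.65,0.005,-0.1,0,0],[0.65,0.005,-0.1,0,0],[0.65,0.005,-0.1,0,0],[0.65,0.005,-0.1,0,0],[0.65,0,-0.1,0,0]]'
```

```text
clock: 1.43
position: [0.4758, -0.0134, 0.2437]
ee_rot: [-2.051, -2.379, -0.0]
force: [0.3, 0.5, -0.2]
width: 0.651
clock: 2.1
position: [0.4903, -0.3331, 0.2434]
ee_rot: [-2.05, -2.38, -0.0]
force: [1.1, -0.2, -0.4]
width: 0.648
```

```bash
python3 -m crank '[[0.65,0.004,-0.06,0,0],[0.65,0,-0.0525,0,0],[0.65,0,0,0,0],[0.65,0,0,-0.07,0],[0.65,0,0,-0.05,0],[0.65,0,0,0,0],[0.65,0,0,0,0],[0.65,0,0,0,0]]'
python3 - <<'E'
from h import *
a=snap('scene','s1.png');b=snap('top','t1.png')
cv2.imwrite('pics/c5.png',np.hstack([cv2.resize(a[70:190,130:280],(440,352),interpolation=3),cv2.resize(b[200:300,330:430],(352,352),interpolation=3)])[:,:,::-1])
print(arm.observe()['position'])
E
```

```text
clock: 2.77
position: [0.4924, -0.3764, 0.1967]
ee_rot: [2.05, 2.379, 0.0]
force: [-0.0, -0.1, -0.8]
width: 0.651
[ 0.49266499 -0.37681123  0.19725934]
```

View pics/c5.png

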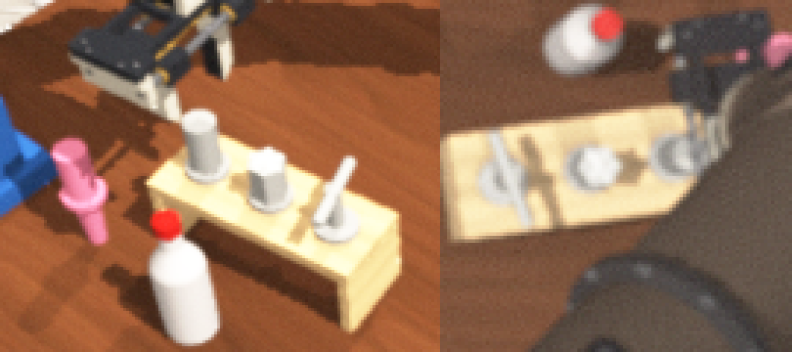

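The fingers straddle the arbor in scene view, with the arbor head at about crop (202,125) between the finger tips at (165,100) and (218,70). The spray is clear. I'll descend and grip.

```bash
python3 -c "
from h import *
print(proj('scene',[.4925,-.377,.18]),proj('scene',[.4925,-.377,.148]))"
python3 -m crank '[[0.65,-0.002,-0.003,-0.06,0],[0.65,0,0,-0.06,0],[0.65,0,0,-0.05,0],[0.65,0,0,0,0],[0.65,0,0,0,0],[0,0,0,0,0],[0,0,0,0,0],[0,0,0,0,0]]' 40
python3 -m crank '[[0,0,0,0,0],[0,0,0,0,0],[0,0,0,0,0],[0,0,0,0,0],[0,0,0,0,0],[0,0,0,0.02,0],[0,0,0,0.02,0],[0,0,0,0,0]]'
```

```text
[195.22231222 101.83141404] [197.1265464  110.90185582]
clock: 3.53
position: [0.4919, -0.3783, 0.1293]
ee_rot: [2.05, 2.378, 0.001]
force: [-0.0, -0.4, -0.5]
width: 0.481
clock: 4.2
position: [0.4913, -0.3782, 0.1451]
ee_rot: [2.051, 2.378, -0.0]
force: [0.0, -0.9, -6.0]
width: 0.341
```

```bash
python3 -m crank '[[0,0,0,0.08,0],[0,0,0,0.09,0],[0,0,0,0.09,0],[0,0,0,0.09,0],[0,0,0,0,0],[0,0.025,0.09,0,0],[0,0.025,0.095,0,0],[0,0.025,0.095,0,0]]'
python3 -m crank '[[0,0.028,0.095,0,0],[0,0.028,0.095,0,0],[0,0.028,0.095,0,0],[0,0.028,0.095,0,0],[0,0.028,0.095,0,0],[0,0.028,0.095,0,0],[0,0.028,0.095,0,0],[0,0,0,0,0]]'
```

```text
clock: 4.87
position: [0.5205, -0.2648, 0.283]
ee_rot: [-2.054, -2.376, 0.0]
force: [0.6, 0.5, -5.4]
width: 0.342
clock: 5.53
position: [0.6008, 0.0119, 0.2819]
ee_rot: [-2.034, -2.388, -0.005]
force: [0.0, 1.6, -6.0]
width: 0.341
```

```bash
python3 -m crank '[[0,0,0.03,-0.06,0],[0,0,0.03,-0.06,0],[0,0,0,-0.03,0],[0,0,0,0,0],[0,0,0,0,0],[0,0,0,0,0],[0,0,0,0,0],[0,0,0,0,0]]'
python3 - <<'E'
from h import *
a=snap('scene','s2.png');b=snap('top','t2.png')
cv2.imwrite('pics/c6.png',np.hstack([cv2.resize(a[130:290,220:370],(375,400),interpolation=3),cv2.resize(b[150:250,220:320],(400,400),interpolation=3)])[:,:,::-1])
s=arm.observe();print(s['position'],s['ee_rot'],s['joints'])
E
```

```text
clock: 6.2
position: [0.6002, 0.0236, 0.2249]
ee_rot: [2.052, 2.377, 0.002]
force: [-0.7, -0.4, -4.3]
width: 0.34
[0.5999566  0.02391565 0.22449548] [2.05146134e+00 2.37820643e+00 1.68545176e-03] [-0.48256413  0.43444615  0.50633924  1.69256184 -0.23463373  1.07390563
  0.24395491]
```

View pics/c6.png

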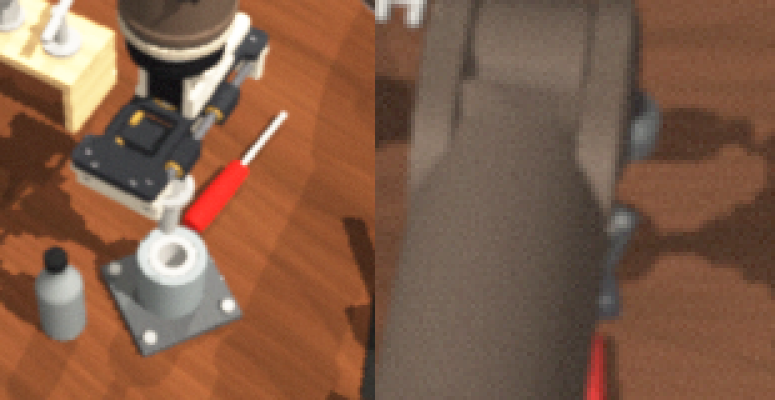

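```bash
python3 -m crank '[[0,0.006,0.02,0,0],[0,0,0,-0.02,0],[0,0,0,0,0],[0,0,0,0,0],[0,0,0,0,0],[0,0,0,0,0],[0,0,0,0,0],[0,0,0,0,0]]'
python3 - <<'E'
from h import *
a=snap('scene','s3.png')
cv2.imwrite('pics/c7.png',cv2.resize(a[190:260,250:330],(800,600)[:2] and (640,560),interpolation=3)[:,:,::-1])
s=arm.observe();p=s['position'];print(p,s['ee_rot'])
p=np.array(p);print('tip',proj('scene',p-[0,0,.104]),'shoulder',proj('scene',p-[0,0,.044]),'mouth',proj('scene',[.6026,.0316,.08]))
E
```

```text
clock: 6.97
position: [0.6021, 0.0321, 0.2159]
ee_rot: [2.052, 2.379, 0.0]
force: [0.1, 0.3, -5.3]
width: 0.344
[0.60204125 0.03212943 0.21586847] [2.05147408e+00 2.37905757e+00 2.66157577e-04]
tip [288.96759592 224.58678765] shoulder [289.61218829 210.29335779] mouth [288.3353168  231.63684941]
```

View pics/c7.png

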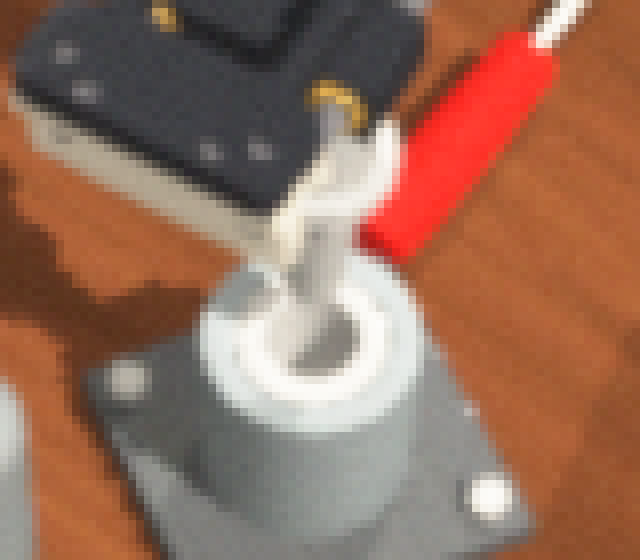

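Run:
```python
import cv2,numpy as np
a=cv2.imread('pics/s2.png');b=cv2.imread('pics/s3.png')
f=lambda im,x,y:cv2.resize(im[y:y+50,x:x+40],(400,500),interpolation=2)
cv2.imwrite('pics/c8.png',np.hstack([f(a,270,190),f(b,270,195)]))
```

```text
(no output)
```

View pics/c8.png

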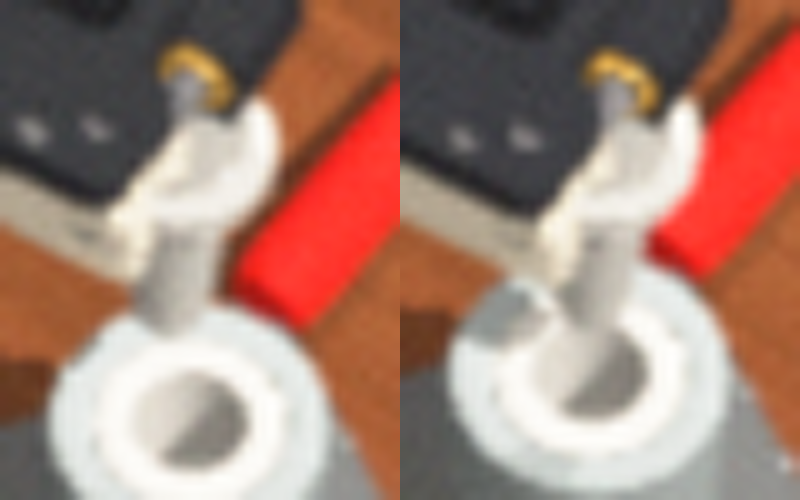

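The tip is at about (288.5,227), bore at (288.7,231.9). That agrees with the projected tip (289,224.6 plus the disc radius), so it is aligned. I'll lower it.

```bash
python3 -m crank '[[0,0.001,0,-0.05,0],[0,0,0,-0.05,0],[0,0,0,-0.05,0],[0,0,0,-0.02,0],[0,0,0,0,0],[0,0,0,0,0],[0,0,0,0,0],[0,0,0,0,0]]'
```

```text
clock: 7.68
position: [0.6033, 0.0322, 0.1491]
ee_rot: [2.05, 2.378, 0.003]
force: [-0.7, 0.3, -4.5]
width: 0.342
```

```bash
python3 -m crank '[[0,0,0,-0.01,0],[0,0,0,-0.01,0],[0,0,0,-0.005,0],[0,0,0,0,0],[0,0,0,0,0],[0,0,0,0,0],[0,0,0,0,0],[0,0,0,0,0]]'
python3 -c "
from h import *
print(arm.observe()['force'],arm.observe()['position'])"
```

```text
clock: 8.35
position: [0.6025, 0.0323, 0.1379]
ee_rot: [2.051, 2.379, 0.0]
force: [0.5, -1.3, -5.4]
width: 0.337
[ 0.52539951 -1.25548778 -5.39501935] [0.60247241 0.03225492 0.13785755]
```

```bash
python3 -m crank '[[0,0,0,-0.005,0],[0,0,0,0,0],[0,0,0,0,0],[0,0,0,0,0],[0,0,0,0,0],[0,0,0,0,0],[0,0,0,0,0],[0,0,0,0,0]]'
```

```text
clock: 9.02
position: [0.6024, 0.0323, 0.1358]
ee_rot: [2.051, 2.379, 0.0]
force: [-0.1, -0.6, -5.4]
width: 0.341
```

```bash
python3 -m crank '[[0,0,0,-0.003,0],[0,0,0,0,0],[0,0,0,0,0],[0,0,0,-0.003,0],[0,0,0,0,0],[0,0,0,0,0],[0,0,0,0,0],[0,0,0,0,0]]'
```

```text
clock: 9.68
position: [0.6027, 0.0322, 0.1341]
ee_rot: [2.051, 2.379, 0.001]
force: [-2.3, 0.8, 5.8]
width: 0.339
```

Seated: the load went from -5.4 N to +5.8 N, which is below the driving push. Now I'll release gently and rise.

```bash
python3 -m crank '[[0.5,0,0,0.002,0],[0.6,0,0,0,0],[0.7,0,0,0,0],[0.7,0,0,0,0],[0.7,0,0,0,0],[0.7,0,0,0,0],[0.7,0,0,0.03,0],[0.7,0,0,0.06,0]]'
python3 -m crank '[[0.7,0,0,0.09,0],[0.7,0,0,0.05,0],[0.7,-0.01,0.04,0.05,-0.1],[0.7,-0.03,0.09,0,-0.11],[0.7,-0.03,0.09,0,-0.11],[0.7,-0.03,0.09,0,-0.11],[0.7,0,0,0,-0.1],[0.7,0,0,0,0]]'
python3 - <<'E'
from h import *
a=snap('scene','s4.png');b=snap('top','t4.png')
cv2.imwrite('pics/c9.png',np.hstack([cv2.resize(a[170:290,220:340],(400,400),interpolation=3),cv2.resize(b[150:250,200:300],(400,400),interpolation=3)])[:,:,::-1])
s=arm.observe();print(s['position'],s['ee_rot'],s['joints'])
E
```

```text
clock: 10.35
position: [0.6006, 0.0323, 0.1687]
ee_rot: [-2.049, -2.377, 0.006]
force: [-0.2, 0.6, -0.1]
width: 0.701
clock: 11.02
position: [0.5615, 0.1596, 0.2468]
ee_rot: [-2.624, -1.726, -0.001]
force: [-0.4, -0.7, 0.4]
width: 0.699
[0.56263038 0.15558681 0.24685972] [2.62120533e+00 1.72988002e+00 6.31517572e-04] [-0.81118294  0.40278775  0.63254321  1.71042613 -0.26038104  1.11313474
 -0.50498104]
```

View pics/c9.png

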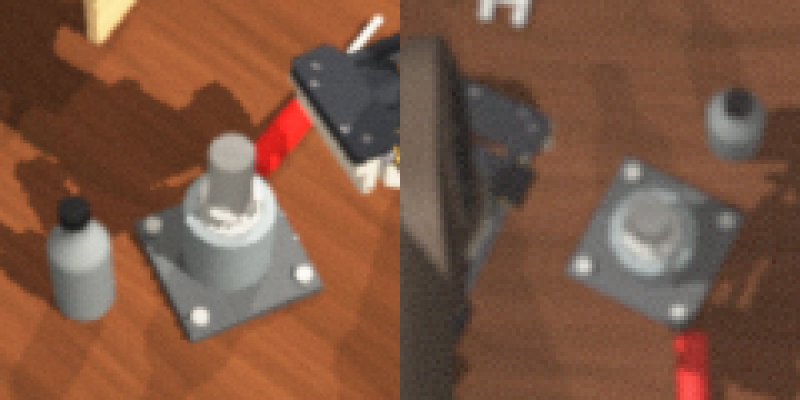

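```bash
python3 - <<'E'
from h import *
p=(289.25,213.15);q=(262.2,203.9);print(tri(p,q),ray('scene',*p,.155),ray('top',*q,.155))
E
python3 -m crank '[[0.7,-0.05,0.07,0,-0.11],[0.7,-0.05,0.07,0,-0.11],[0.7,-0.05,0.07,0,-0.057],[0.7,-0.017,0.081,0,0],[0.7,0,0,0,0],[0.7,0,0,0,0],[0.7,0,0,0,0],[0.7,0,0,0,0]]'
python3 - <<'E'
from h import *
a=snap('scene','s5.png');b=snap('top','t5.png')
cv2.imwrite('pics/c10.png',np.hstack([cv2.resize(a[180:300,330:450],(400,400),interpolation=3),cv2.resize(b[190:290,130:230],(400,400),interpolation=3)])[:,:,::-1])
s=arm.observe();p=np.array(s['position']);print(p,s['ee_rot'],2*np.degrees(np.arctan2(s['ee_rot'][1],s['ee_rot'][0]))-90)
E
```

```text
(array([0.60136241, 0.03023231, 0.15792903]), [np.float64(0.0006042701437022649), np.float64(0.0006042701437022143)]) [0.59949279 0.02960385 0.155     ] [0.60215132 0.0298159  0.155     ]
clock: 11.78
position: [0.4968, 0.2703, 0.2465]
ee_rot: [2.847, 1.325, 0.001]
force: [-0.8, -0.3, 0.4]
width: 0.7
[0.49650047 0.27069042 0.24639413] [2.84795443e+00 1.32519941e+00 4.25299746e-04] -40.09335387626874
```

View pics/c10.png

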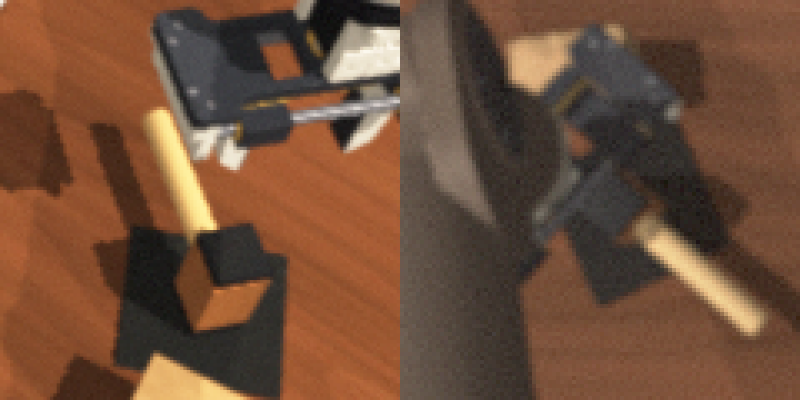

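```bash
python3 -m crank '[[0.7,-0.001,0.003,-0.08,0],[0.7,0,0,-0.08,0],[0.7,0,0,-0.08,0],[0.7,0,0,-0.07,0],[0.7,0,0,-0.07,0],[0.7,0,0,-0.05,0],[0.7,0,0,0,0],[0.7,0,0,0,0]]'
python3 -m crank '[[0.7,0,0,0,0],[0,0,0,0,0],[0,0,0,0,0],[0,0,0,0,0],[0,0,0,0,0],[0,0,0,0,0],[0,0,0,0,0],[0,0,0,0,0]]' 58
```

```text
clock: 12.55
position: [0.4953, 0.2726, 0.0739]
ee_rot: [2.847, 1.327, -0.003]
force: [0.0, -0.3, 0.1]
width: 0.702
clock: 13.22
position: [0.4955, 0.2742, 0.0749]
ee_rot: [-2.846, -1.329, -0.002]
force: [-1.8, -0.8, 6.6]
width: 0.455
```

```bash
python3 -m crank '[[0,0,0,0.04,0],[0,0,0,0.07,0],[0,0,0,0.09,0],[0,0,0,0.09,0],[0,0,0,0.09,0],[0,0,0,0.085,0],[0,0,0,0,0],[0,0,0,0,0]]'
python3 -m crank '[[0,0.038,-0.086,0,0],[0,0.038,-0.086,0,0],[0,0.038,-0.086,0,0],[0,0.038,-0.086,0,0],[0,0.038,-0.086,0,0],[0,0.038,-0.086,0,0],[0,0.038,-0.086,0,0],[0,0,0,0,0]]'
python3 -m crank '[[0,0,0,0,0],[0,0,0,0,0],[0,0,0,0,0],[0,0,0,0,0],[0,0,0,0,0],[0,0,0,0,0],[0,0,0,0,0],[0,0,0,0,0]]'
python3 - <<'E'
from h import *
a=snap('scene','s6.png');b=snap('top','t6.png')
cv2.imwrite('pics/c11.png',np.hstack([cv2.resize(a[150:270,230:350],(400,400),interpolation=3),cv2.resize(b[150:250,200:300],(400,400),interpolation=3)])[:,:,::-1])
s=arm.observe();p=np.array(s['position']);print(p,s['force'],s['ft_torque'])
E
```

```text
clock: 13.88
position: [0.4956, 0.2742, 0.2614]
ee_rot: [-2.846, -1.329, -0.004]
force: [0.1, -0.3, -5.9]
width: 0.452
clock: 14.55
position: [0.6021, 0.023, 0.2585]
ee_rot: [2.849, 1.311, -0.005]
force: [0.4, -2.5, -4.0]
width: 0.456
clock: 15.22
position: [0.6015, 0.0334, 0.2602]
ee_rot: [-2.846, -1.33, -0.0]
force: [-0.0, 0.2, -4.4]
width: 0.454
[0.601579   0.03319445 0.26021522] [ 0.19821384 -0.62616649 -3.84006465] [-0.04170026  0.14594065  0.03018675]
```

View pics/c11.png

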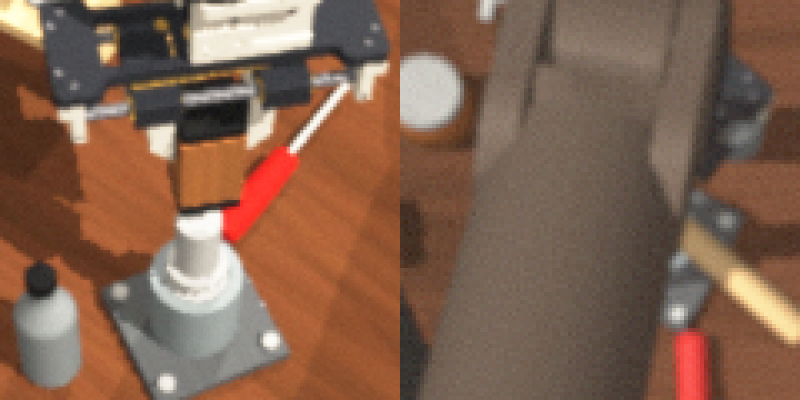

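The mallet hangs level over the arbor, with its lower face at about crop (210,210) and the arbor top at (200,222). First tap: lower partway, then lift clear.

```bash
python3 -m crank '[[0,0,0,-0.05,0],[0,0,0,-0.03,0],[0,0,0,-0.013,0],[0,0,0,-0.012,0],[0,0,0,0,0],[0,0,0,0,0],[0,0,0,0,0],[0,0,0,0,0]]'
python3 -m crank '[[0,0,0,0.03,0],[0,0,0,0.03,0],[0,0,0,0,0],[0,0,0,0,0],[0,0,0,0,0],[0,0,0,0,0],[0,0,0,0,0],[0,0,0,0,0]]'
python3 - <<'E'
from h import *
a=snap('scene','s7.png')
cv2.imwrite('pics/c12.png',cv2.resize(a[170:260,250:330],(640,600)[::1],interpolation=3)[:,:,::-1])
s=arm.observe();p=np.array(s['position']);print(p,s['force'],s['ft_torque'])
E
```

```text
clock: 15.98
position: [0.6015, 0.0328, 0.2183]
ee_rot: [2.847, 1.329, -0.0]
force: [-2.7, -1.2, 1.8]
width: 0.458
clock: 16.65
position: [0.6014, 0.0331, 0.2418]
ee_rot: [-2.847, -1.329, 0.001]
force: [-0.5, -0.3, -3.9]
width: 0.451
[0.6014381  0.03307699 0.24182993] [ 0.578835    0.26641511 -4.39454479] [-0.07464524  0.12178243 -0.0191635 ]
```

View pics/c12.png

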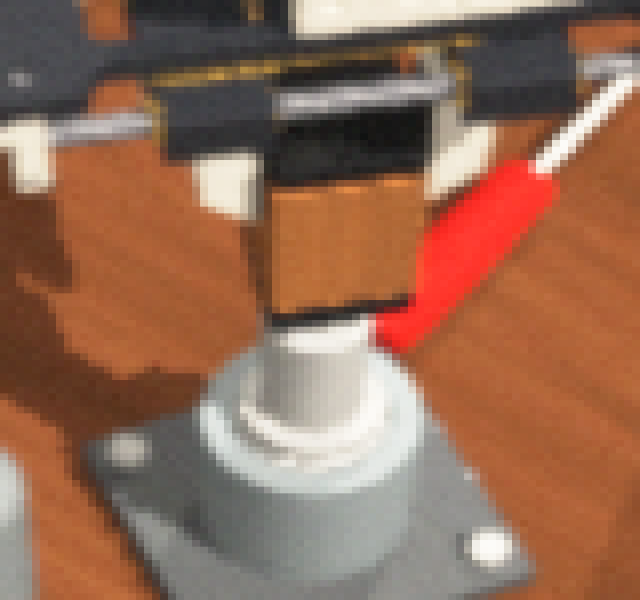

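```bash
python3 -m crank '[[0,0,0,-0.04,0],[0,0,0,-0.015,0],[0,0,0,-0.008,0],[0,0,0,-0.003,0],[0,0,0,0,0],[0,0,0,0,0],[0,0,0,0,0],[0,0,0,0,0]]'
```

```text
clock: 17.37
position: [0.6015, 0.0328, 0.2166]
ee_rot: [-2.847, -1.328, -0.0]
force: [-3.7, -0.4, 6.2]
width: 0.455
```

```bash
python3 -m crank '[[0,0,0,-0.004,0],[0,0,0,-0.004,0],[0,0,0,0,0],[0,0,0,0,0],[0,0,0,0,0],[0,0,0,0,0],[0,0,0,0,0],[0,0,0,0,0]]'
```

```text
clock: 18.03
position: [0.6015, 0.0326, 0.214]
ee_rot: [-2.847, -1.328, -0.001]
force: [-6.2, -1.1, 12.0]
width: 0.456
```

```bash
python3 -m crank '[[0,0,0,-0.004,0],[0,0,0,-0.004,0],[0,0,0,0,0],[0,0,0,0,0],[0,0,0,0,0],[0,0,0,0,0],[0,0,0,0,0],[0,0,0,0,0]]'
```

```text
clock: 18.7
position: [0.6022, 0.0329, 0.2137]
ee_rot: [-2.846, -1.328, -0.005]
force: [-13.7, 1.2, 39.1]
width: 0.454
```

It has stopped hard at TCP 0.2137 (home predicted 0.2135) with the force rising to 39 N. I'll lift clear, check, and then give one more tap.

```bash
python3 -m crank '[[0,0,0,0.03,0],[0,0,0,0.04,0],[0,0,0,0,0],[0,0,0,0,0],[0,0,0,0,0],[0,0,0,0,0],[0,0,0,0,0],[0,0,0,0,0]]'
python3 -m crank '[[0,0,0,-0.04,0],[0,0,0,-0.02,0],[0,0,0,-0.008,0],[0,0,0,-0.001,0],[0,0,0,0,0],[0,0,0,0,0],[0,0,0,0,0],[0,0,0,0,0]]'
python3 -m crank '[[0,0,0,0.04,0],[0,0,0,0.06,0],[0,0,0,0.05,0],[0,-0.005,0.02,0,0],[0,0,0,0,0],[0,0,0,0,0],[0,0,0,0,0],[0,0,0,0,0]]'
python3 - <<'E'
from h import *
a=snap('scene','s8.png')
cv2.imwrite('pics/c13.png',cv2.resize(a[170:260,250:330],(640,600)[::1],interpolation=3)[:,:,::-1])
s=arm.observe();p=np.array(s['position']);print(p,s['force'],s['ft_torque'])
E
```

```text
clock: 19.37
position: [0.6013, 0.0331, 0.2366]
ee_rot: [-2.847, -1.329, 0.002]
force: [-0.2, 0.2, -4.5]
width: 0.454
clock: 20.03
position: [0.6021, 0.0332, 0.213]
ee_rot: [-2.845, -1.329, -0.004]
force: [-10.6, 2.0, 30.3]
width: 0.454
clock: 20.7
position: [0.5989, 0.0411, 0.2683]
ee_rot: [-2.846, -1.329, 0.004]
force: [-0.3, -0.8, -4.5]
width: 0.456
[0.59905429 0.04090294 0.2685864 ] [ 0.81873687  0.06936113 -4.91857006] [-0.06774632  0.05931347 -0.0153233 ]
```

View pics/c13.png

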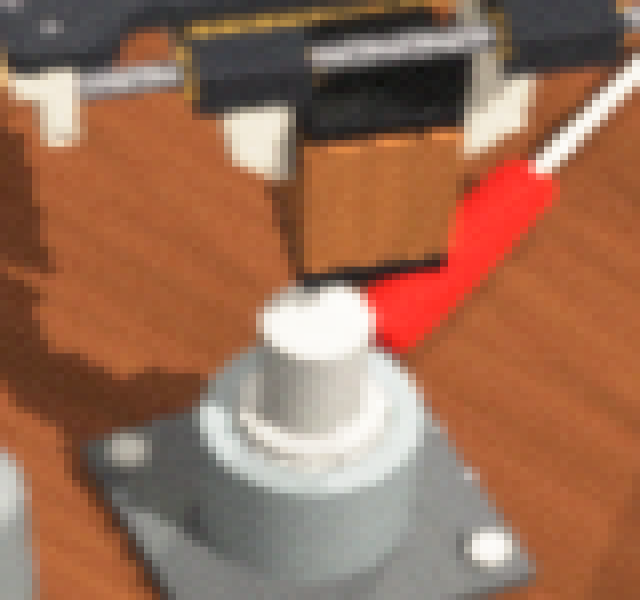

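Run:
```python
from h import *
for z in(.143,.146,.148,.155):print(z,proj('scene',[.6015,.0302,z]))
o=[]
for n,x0,y0 in(('s4',0,0),('s7',0,0),('s8',0,0)):
    a=cv2.imread(f'pics/{n}.png');o.append(cv2.resize(a[205:250,268:312],(264,540)[:1]+(270,),interpolation=0))
cv2.imwrite('pics/c14.png',np.hstack(o))
```

```text
0.143 [288.78044702 216.75551486]
0.146 [288.811428   216.03716085]
0.148 [288.83217228 215.55616467]
0.155 [288.90535207 213.85934977]
```

View pics/c14.png

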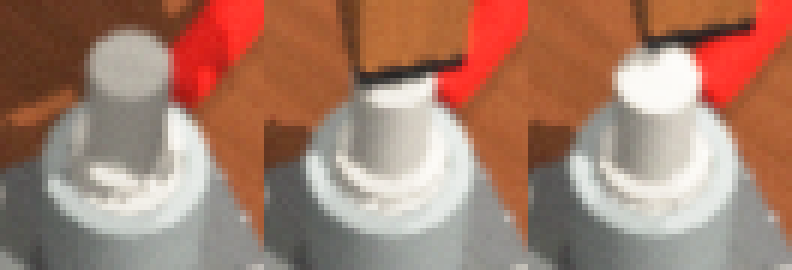

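The arbor top moved from about row 215.3 (loose) to 218.2 (now). That is 2.9 px, matching a 12 mm drop (2.9 px predicted), so it is home. Now I'll carry the mallet back.

```bash
python3 -m crank '[[0,-0.037,0.082,0,0],[0,-0.037,0.082,0,0],[0,-0.037,0.082,0,0],[0,-0.037,0.082,0,0],[0,-0.037,0.082,0,0],[0,-0.037,0.082,0,0],[0,-0.037,0.082,0,0],[0,0,0,0,0]]'
python3 -m crank '[[0,0,0,-0.08,0],[0,0,0,-0.08,0],[0,0,0,-0.08,0],[0,0,0,-0.08,0],[0,0,0,-0.07,0],[0,0,0,-0.05,0],[0,0,0,0,0],[0,0,0,0,0]]'
python3 - <<'E'
from h import *
a=snap('scene','s9.png')
cv2.imwrite('pics/c15.png',cv2.resize(a[190:310,340:440],(500,600),interpolation=3)[:,:,::-1])
s=arm.observe();p=np.array(s['position']);print(p,s['force'],s['ft_torque'])
E
```

```text
clock: 21.42
position: [0.4917, 0.2794, 0.2685]
ee_rot: [-2.836, -1.342, 0.003]
force: [-0.2, 2.6, -4.7]
width: 0.455
clock: 22.08
position: [0.4957, 0.2698, 0.0931]
ee_rot: [2.846, 1.327, -0.004]
force: [-0.0, 0.3, -3.3]
width: 0.46
[0.49662375 0.27030726 0.09429548] [ 0.34486633 -0.30136654 -4.21319789] [0.02224044 0.04699716 0.0423029 ]
```

View pics/c15.png

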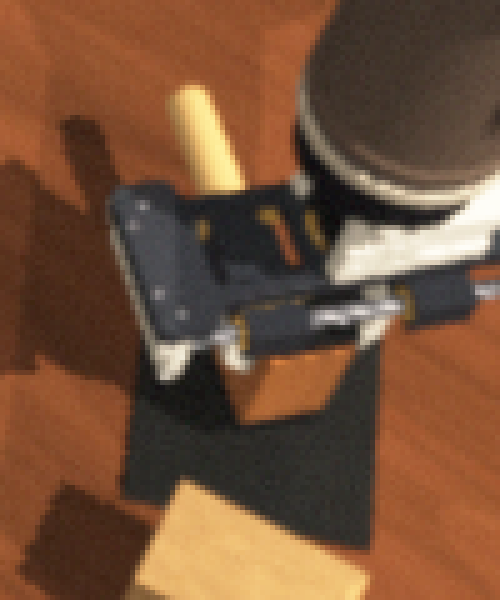

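Over the mat and level. I'll lower it the remaining ~19 mm until it touches.

```bash
python3 -m crank '[[0,0,0,-0.025,0],[0,0,0,-0.015,0],[0,0,0,-0.005,0],[0,0,0,0,0],[0,0,0,0,0],[0,0,0,0,0],[0,0,0,0,0],[0,0,0,0,0]]'
```

```text
clock: 22.8
position: [0.4961, 0.2708, 0.076]
ee_rot: [-2.847, -1.329, -0.001]
force: [-0.2, 0.2, -4.4]
width: 0.456
```

```bash
python3 -m crank '[[0,0,0,-0.002,0],[0,0,0,0,0],[0,0,0,0,0],[0,0,0,0,0],[0,0,0,0,0],[0,0,0,0,0],[0,0,0,0,0],[0,0,0,0,0]]'
```

```text
clock: 23.47
position: [0.496, 0.2706, 0.0749]
ee_rot: [2.847, 1.329, -0.0]
force: [0.0, 0.3, -4.7]
width: 0.449
```

```bash
python3 -m crank '[[0,0,0,-0.003,0],[0,0,0,0,0],[0,0,0,0,0],[0,0,0,-0.002,0],[0,0,0,0,0],[0,0,0,0,0],[0,0,0,0,0],[0,0,0,0,0]]'
```

```text
clock: 24.13
position: [0.4962, 0.2707, 0.0741]
ee_rot: [-2.846, -1.328, -0.001]
force: [-5.8, -2.2, 14.5]
width: 0.459
```

```bash
python3 -m crank '[[0.5,0,0,0.003,0],[0.6,0,0,0,0],[0.7,0,0,0,0],[0.7,0,0,0,0],[0.7,0,0,0,0],[0.7,0,0,0,0],[0.7,0,0,0.04,0],[0.7,0,0,0.06,0]]'
python3 -m crank '[[0.7,0,0,0.08,0],[0.7,0,0,0.08,0],[0.7,0,0,0.08,0],[0.7,0,0,0.08,0],[0.7,-0.05,0.08,0,0],[0.7,-0.05,0.08,0,0],[0.7,-0.05,0.08,0,0],[0.7,-0.05,0.08,0,0]]'
python3 -m crank '[[0.7,-0.05,0.08,0,0],[0.7,-0.05,0.08,0,0],[0.7,-0.05,0.08,0,0],[0.7,-0.05,0.08,0,0],[0.7,0,0,0,0],[0.7,0,0,0,0],[0.7,0,0,0,0],[0.7,0,0,0,0]]'
python3 - <<'E'
from h import *
snap('scene','s10.png');b=snap('top','t10.png');s=arm.observe();print(s['position'],s['force'],s['clock'])
p=(262.2,205.)
E
```

```text
clock: 24.8
position: [0.4946, 0.2699, 0.1127]
ee_rot: [2.846, 1.328, -0.007]
force: [-0.0, -0.2, 0.1]
width: 0.701
clock: 25.47
position: [0.4149, 0.3999, 0.2424]
ee_rot: [-2.847, -1.328, -0.001]
force: [0.5, 0.8, -1.8]
width: 0.701
clock: 26.13
position: [0.3372, 0.5253, 0.2422]
ee_rot: [2.847, 1.325, 0.0]
force: [0.2, -0.1, 0.0]
width: 0.704
[0.3371968  0.52541988 0.24236704] [ 0.43465779 -0.16263474 -0.34918625] 26.2333
```

View pics/s10.png

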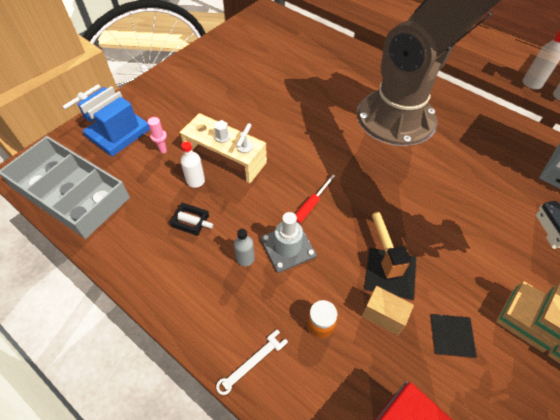

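View pics/t10.png

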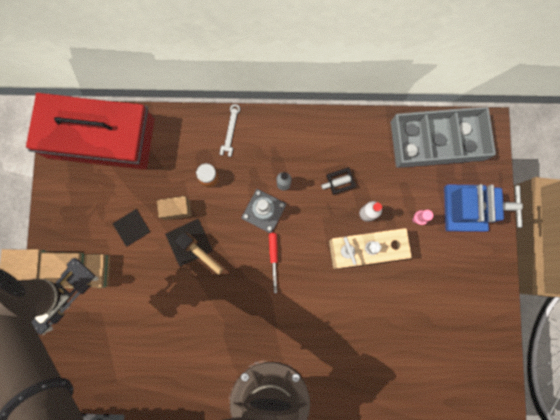

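Scene shows the arbor in the socket at (289,222), the mallet upright on its mat at (398,258), and everything else unmoved. One numeric check before handing in.

Run:
```python
from h import *
r={}
for nm,f,box in(('scene','s10',(275,205,30,35)),('top','t10',(245,190,35,35))):
    im=cv2.imread(f'pics/{f}.png');x,y,w,h=box
    cv2.imwrite(f'pics/k_{nm}.png',cv2.resize(im[y:y+h,x:x+w],(w*12,h*12),interpolation=2))
a=cv2.imread('pics/k_scene.png');b=cv2.imread('pics/k_top.png');a=cv2.copyMakeBorder(a,0,0,0,0,0)
cv2.imwrite('pics/k.png',np.hstack([a,b]))
for n in('scene','top'):print(n,'home top proj',proj(n,[.602,.0305,.143]),'mouth',proj(n,[.602,.0305,.08]))
A=cv2.imread('pics/top0.png').astype(int);B=cv2.imread('pics/t10.png').astype(int)
for k,(x,y) in dict(carton=(173,207),jar=(205,173),oil=(284,180),spray=(371,211),hex=(374,247),tee=(348,250),driver=(274,255),mallet=(190,242)).items():
    print(k,cv2.phaseCorrelate(cv2.cvtColor(A[y-16:y+16,x-16:x+16].astype(np.uint8),6).astype(float),cv2.cvtColor(B[y-16:y+16,x-16:x+16].astype(np.uint8),6).astype(float))[0])
```

```text
scene home top proj [288.74714974 216.96665006] mouth [288.13351522 231.22412551]
top home top proj [262.09090202 204.58686952] mouth [262.70850009 207.7610575 ]
carton (0.05487402496621918, -0.03184550514000861)
jar (-0.015069654964754875, 0.10634224021370642)
oil (0.00954564656894874, 0.10473016948298586)
spray (-0.014005814783654813, 0.022586310807954035)
hex (0.05863257004834033, -0.049073749544685796)
tee (-0.04762569925530258, 0.06205034618185756)
driver (-0.05310249533708955, -0.11082779028516399)
mallet (0.23687151274963547, -0.20393963718928276)
```

View pics/k.png

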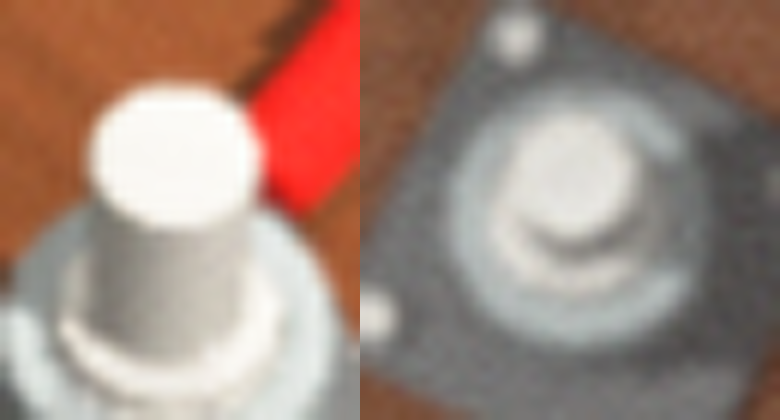

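```bash
python3 -c "
from cell import arm
print(arm.sign_off())"
```

```text
the job is handed in; nothing more can be done
None
```

The job is handed in. The bare-steel round-head arbor is seated in the socket and the mallet is back upright on the larger mat. No verdict was reported.

- **Fitting:** I set the arbor loosely in the socket, let go, and gave it three mallet taps, lifting well clear between them. The first drove it about 7 mm. The second took it home, stopping hard at 39 N with the tool within about 0.2 mm of the predicted height. The third confirmed it.
- **Arbor check:** In the scene view its top centre is at (289.1, 217.4), against (288.7, 217.0) predicted for home. In the top view it is at (262.4, 204.3), against (262.1, 204.6). Its image drop while being driven was 2.9 px, as expected for 12 mm.
- **Mallet check:** It was released about 3 mm from the measured mat centre and stands upright.
- **Surroundings:** The other tools, bottles and carton I compared shifted by no more than about 0.1 px in the top view. The pedal I judged by eye only. The arm finished clear of everything at about 26 s.
- **Disagreement:** The two cameras differed by about 2–3 mm when casting single rays, so I used their averages. No check failed.

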